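# Push a tube rack past a sprung catch

## Robot

A 6-joint arm with a two-finger parallel gripper is mounted at the origin on the work surface. World frame = base frame: x ahead of the robot, y to its left, z up, the work surface at z = 0. Lengths are in m, angles in rad, forces in N, time in s.
With the tool pointing down it reaches from about 0.35 to 0.775 m from the base axis. Payload 5.5 kg.
Tool frame: the origin (TCP) lies at the very end of the fingers, on their centre line; the grasp point (between the pads) lies 19 mm behind it; z points along the fingers, y is the direction in which the jaws open and shut (so a half turn about z gives the same grasp; the last joint's range is limited). The gripper opens to 85 mm and grips with 20 to 120 N. Pads are 22 mm wide; open, the fingers measure 114 mm over their backs; the gripper's body (76 mm by 85 mm) begins 54 mm behind the grasp point. The pads swing forward as they close: fully open they stand 13 mm farther back than shut.
Start: joints at [1.061, 0.313, 0.046, 1.304, 0, 1.431], TCP at [0.208, 0.536, 0.231] pointing down, gripper open.
Joint ranges: [-2.76, 2.76], [-0.86, 1.69], [-1.03, 1.26], [-2.2, 2.34], [-1.47, 1.5], [-3.14, 3.14]. Speed limits (rad/s): [2.57, 2.57, 3.14, 3.14, 3.14, 3.14].

## Interface

Orientations are given as a unit quaternion [w, x, y, z].
In Python, from workcell import get_state, imaging, env, spotter gives the robot as it stands.
- The arm moves only by the tool play_rows, never from a script. Its argument "moves" is a list of rows, each an object with "claw": the finger opening in cm, from 0 to 8.54; "delta_pos": the shift along the tool's x, y, z in cm, a list of three; "twist": the turn about the tool's z in degrees. A call has 1 to 12 rows; each row is the pose to reach, as a shift and turn from the pose commanded when the call began, along the tool's axes at that moment; what a row does not reach only later rows make up. A row lasts 1/8 s, in which the tool goes at most 62.5 mm and 10.7 degrees, less where a joint would pass 70% of its speed; a pose out of reach is approached as far as the arm can. A call with a gripper value outside its range is refused whole. The fingers move at their own pace and stop on an object; "force" is the grip in N (left out, the last holds). Time passes only in rows, so rows that repeat a pose let the fingers close. It gives the time, the measured TCP pose, the force and the opening at its end, in the units of the state.
- get_state(): the state, without advancing time (a new reading comes with each control period).
- imaging.read_camera(name): name is "side" or "top"; returns the picture (480x640x3 uint8, red, green, blue); there is no depth.
- imaging.camera_info(name): a dict with "fx", "fy", "cx", "cy" (pixels), "world_to_cam" (4x4, takes a point from world to camera coordinates). Camera axes: x right, y down, z forward; pixel columns grow to the right and rows downward; lengths in m; the calibration is good to about 2 mm. A picture is of the moment at which its call begins. camera_info takes no time and is no camera call.
- env.hand_in(): hands the job in, once; it reports no verdict.
Trained networks look in the newest picture that a camera, given by its name, has taken for a name from the list of things; names that differ only in an ending like _2 or _b are one class to them, and where a whole thing is asked for, a point or a joint stands for the part that bears it (a point fixed in the world has none). Each returns a list of dicts, best first, with "conf" (0 to 1); they miss things now and then, are a little off and sometimes report something else, mostly with a low value. They report only what shows in the picture. A call takes as long as a camera call. They do not tell look-alikes from the thing itself.
- spotter.spot_in(camera, query): "extent" ([left, top, right, bottom] in pixels, round what is visible of it).
The state is a dict: "clock": time; "joint_pos": joint angles; "qvel": joint speeds; "tau": joint torques, N m; "tcp_pos": TCP position; "orientation": TCP orientation; "wrist_force": force on the tool from outside, world axes, zero at the start; "ft_torque": the same for the moment, N m; "finger_gap": finger opening in m.
Only numpy, scipy, OpenCV 4.12 (cv2) and the standard library are available. Lean on these libraries where they do the work, as an engineer would, in place of code of your own. Each camera call takes 0.05 s, during which the arm holds its last target. There are 200 camera calls.

## Task

Load the aluminium tube rack into the reader lane: press the sprung steel catch bar beside the lane down with the fingertips and keep it down while you push the rack by its side tab, past the tooth on the bar, until the rack is fully home against the end stop. Then let go, so that the bar springs up and its tooth stands behind the tab. Only press and push: never lift or tip the rack, and leave everything else on the bench where it is.

Things in the scene. Friction and masses are not known exactly. Their poses are not given: they have to be found in the camera images.
- lane: White low lane 295 mm long, fixed. Origin: on the bench top (z 0) under the lane's centre line, level with the tooth. Its x = push direction, y = towards the catch bar, z up. The rack slides on its floor (10 mm above the bench) between grey walls with inner faces at y = +-27 mm, tops at 26 mm. Open at x = -140 mm. A white reader head 91 mm high stands at x 47 to 123, y -96 to -36 mm.
- stop_face (a point): Centre of the grey end stop's face, lane x = +142 mm, 25 mm above the bench; the stop is 66 mm wide, its top 40 mm above the bench.
- catch_bar (a joint): How far the bar is pressed down, m: 0 = up (rest), 0.015 = fully down. A spring lifts it: about 2 N to start it, 6 N fully down. At 0 its tooth blocks the rack's tab (9 mm overlap); at 0.011 or more the tab passes over.
- bar_top (a point): Point on the flat top of the steel catch bar beside the lane (moves with it): lane x -40, y 66 mm, 42 mm above the bench when up, 27 when fully down. The bar spans lane x -135 to +60, y 35 to 88 mm and moves straight down wherever pressed. Its strip y 44 to 88 mm is free along its whole length for a fingertip to press and slide along, past the tooth too.
- tooth (a point): Top centre of the 8 x 8 mm steel tooth on the bar's inner edge, lane x 0, y 40 mm. It rises 11 mm above the bar's top, so its top is 53 mm above the bench when the bar is up.
- rack: Loose plain aluminium tube rack, 130 x 50 mm, 36 mm high (white caps to 46), about 0.75 kg, in the lane with 2 mm play each side, moderate friction. Origin: centre of its underside; x along its length in the push direction, y towards the bar. Home, its front is on the stop: origin at lane x = +77 mm, the tab's rear face 21 mm past the tooth.
- tab_rear (a point): Point to push: on the rear face of the rack's side tab (same metal, near the rack's rear end), 53 mm above the bench, rack x -52, y 66 mm. The tab spans rack x -52 to -38 mm, sticks out sideways over the bar to y = 85 mm, 44 to 62 mm above the bench (2 mm over the raised bar). At the start its centre is 30 to 75 mm before the tooth.
- bottle: Bystander: brown glass bottle, 56 mm across, 130 mm high, on the far side of the lane from the bar. Origin: centre of its underside, as for all bystanders.
- jar: Bystander: small white jar, 44 mm across, 55 mm high, standing on the bar's side of the lane.
- marker: Bystander: grey and black marker pen, 129 mm long, 15 mm thick, lying on the bar's side of the lane.
- beaker: Bystander: white beaker, 60 mm across, 75 mm high, beyond the open end of the lane.
- freezer_box: Bystander: square freezer box with clear lid, 134 x 134 x 52 mm.
- tip_box: Bystander: blue pipette tip box with clear lid, 120 x 85 x 70 mm.
- mouse: Bystander: grey computer mouse, 105 x 60 x 33 mm.
Mind the look-alikes: they are no part of the job. What is shaped like the rack but turquoise is not meant.

How it is judged:
By the outcome, as a careful person would: the job done as asked, in the order asked, and still so for the second after the job is handed in, with the robot touching nothing.
It also fails if it takes over 35 s, if anything falls off the work surface, if the arm or the gripper's body presses on something with over 40 N, if the wrist force passes 120 N, or if a joint passes its speed limit or range.

## Working session

There is one attempt and no reset: what is moved stays moved. The work goes in short steps, Python scripts to look and compute and a tool call to move; the robot and the scene stay as the last step left them, time stands still between calls to the robot, and variables do not carry over. Pictures are saved under pics/ and viewed, about 8 in all and at most 12, crops included, and the job is handed in when it is done.

Besides the shell and the picture viewer there is one more tool, called after "Call:" as name(argument=value, ...), one argument or row to a line, values as JSON. play_rows: Moves the arm, as the interface text tells. Its arguments: {"type":"object","properties":{"moves":{"type":"array"},"force":{"type":"number"}},"required":["moves"]}

```bash
mkdir -p pics
python3 - <<'E'
from workcell import get_state, imaging, env, spotter
import cv2
print(get_state())
for c in("top","side"):
    im=imaging.read_camera(c); cv2.imwrite(f"pics/{c}0.png",im[:,:,::-1])
    i=imaging.camera_info(c); print(c,i)
    for q in("rack","catch_bar","tooth","tab_rear","lane","stop_face","bottle","jar","marker"):
        print(q,[(d["extent"],d["conf"]) for d in spotter.spot_in(c,q)][:3])
E
```

```text
{'clock': 0.0, 'joint_pos': array([ 1.06141828e+00,  3.13981936e-01,  4.49605887e-02,  1.30360120e+00,
       -1.78019011e-05,  1.43119150e+00]), 'qvel': array([-3.00537268e-04,  1.28273228e-03,  8.33466265e-04,  1.17526657e-03,
       -8.97638342e-05,  9.20417308e-04]), 'tau': array([ 1.81649255e-03, -4.80620313e+01,  2.98535156e+01,  1.91199244e-02,
       -3.25666842e-04, -1.18092339e-05]), 'tcp_pos': array([0.2075672 , 0.53566936, 0.23041186]), 'orientation': array([-2.82688187e-04,  1.83834993e-01,  9.82956694e-01, -8.68297403e-04]), 'wrist_force': array([ 0.35515601,  0.47199131, -0.2215145 ]), 'ft_torque': array([0.04160743, 0.01725345, 0.0034707 ]), 'finger_gap': 0.08551565322311515}
top {'fx': 609.5542352936324, 'fy': 609.5542352936324, 'cx': 315.10207107183334, 'cy': 245.39308510313242, 'world_to_cam': array([[-0.00270176, -0.99999457,  0.00188857, -0.03963855],
       [-0.98894919,  0.00239196, -0.14823558,  0.50854416],
       [ 0.14823026, -0.00226819, -0.98895027,  1.63576135],
       [ 0.        ,  0.        ,  0.        ,  1.        ]])}
rack [([187.0, 284.8, 233.1, 3
[... 1030 characters left out ...]
626636 , -0.74832039,  1.16928117],
       [ 0.        ,  0.        ,  0.        ,  1.        ]])}
rack [([165.1, 320.9, 240.3, 380.1], 0.98), ([265.2, 193.5, 367.7, 325.7], 0.71), ([294.5, 225.4, 348.9, 280.0], 0.62)]
catch_bar [([281.3, 240.3, 337.1, 316.6], 0.69)]
tooth [([277.9, 236.6, 340.1, 316.9], 0.6)]
tab_rear [([165.2, 324.3, 239.1, 381.1], 0.74), ([295.6, 223.3, 347.9, 280.9], 0.68), ([196.8, 154.6, 261.4, 197.7], 0.64)]
lane [([264.2, 189.6, 371.2, 331.3], 0.82)]
stop_face [([265.6, 191.9, 369.3, 323.8], 0.81)]
bottle [([266.8, 190.8, 371.2, 331.1], 0.7)]
jar [([229.5, 229.9, 250.7, 261.6], 0.56)]
marker [([263.4, 287.2, 291.1, 336.5], 0.81), ([260.9, 419.6, 357.9, 477.9], 0.29)]
```

Run:
```python
import cv2
t=cv2.imread("pics/top0.png");s=cv2.imread("pics/side0.png")
cv2.imwrite("pics/topc.png",cv2.resize(t[150:310,230:440],None,fx=3.75,fy=3.75,interpolation=cv2.INTER_CUBIC))
cv2.imwrite("pics/sidec.png",cv2.resize(s[170:350,200:420],None,fx=3.3,fy=3.3,interpolation=cv2.INTER_CUBIC))
```

```text
(no output)
```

View pics/topc.png

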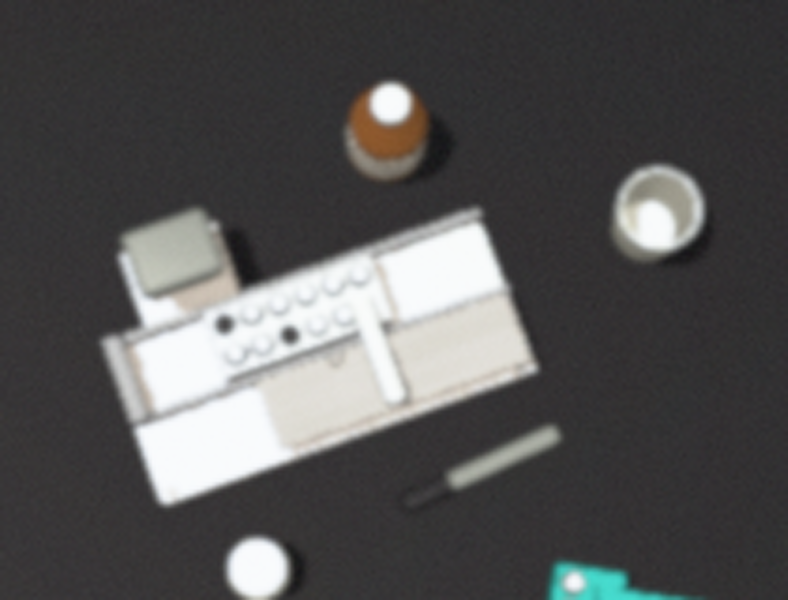

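View pics/sidec.png

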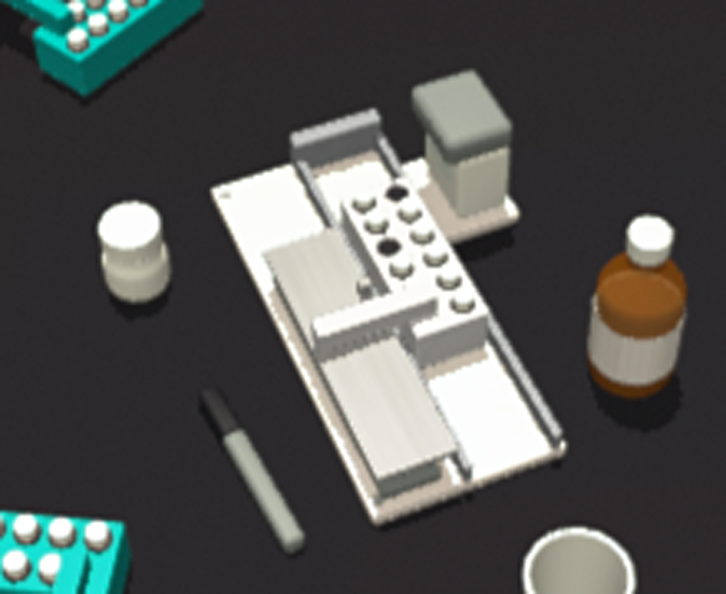

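View pics/top0.png

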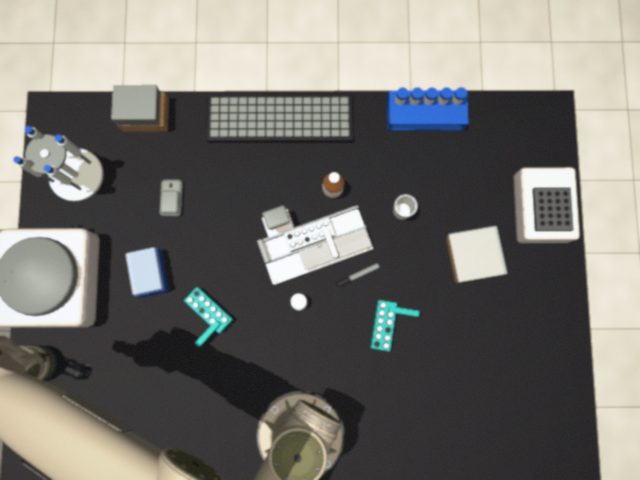

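Top view: lane runs right to left (push towards world +y), with the bar on the robot side. Tab outer end is near crop (395,398), tooth near (336,360). Side view: tooth near crop (365,284), tab rear outer bottom near (318,352). I'll fit the pose from corners in both views.

```bash
cat > h.py <<'E'
import numpy as np,cv2
from workcell import imaging
def proj(c,P):
    i=imaging.camera_info(c);P=np.atleast_2d(P);q=P@i["world_to_cam"][:3,:3].T+i["world_to_cam"][:3,3]
    return np.c_[i["fx"]*q[:,0]/q[:,2]+i["cx"],i["fy"]*q[:,1]/q[:,2]+i["cy"]]
def L2W(p,P):
    c,s=np.cos(p[2]),np.sin(p[2]);P=np.atleast_2d(P)
    return np.c_[p[0]+c*P[:,0]-s*P[:,1],p[1]+s*P[:,0]+c*P[:,1],P[:,2]]
E
cat > fit.py <<'E'
from h import *
from scipy.optimize import least_squares
S=lambda u,v:(200+u/3.3,170+v/3.3)
T=lambda u,v:(230+u/3.75,150+v/3.75)
# cam, lane pt (mm), rack-relative?, px
O=[("side",(-135,88,42),0,S(380,472)),("side",(-135,35,42),0,S(453,447)),("side",(60,88,42),0,S(267,255)),
("side",(0,40,53),0,S(365,280)),("side",(142,33,40),0,S(297,152)),("side",(142,-33,40),0,S(381,127)),
("side",(-52,85,44),1,S(318,353)),("side",(-52,85,62),1,S(314,331)),("side",(-65,-25,36),1,S(485,317)),
("top",(-135,88,42),0,T(537,366)),("top",(-135,35,42),0,T(508,290)),("top",(60,88,42),0,T(292,446)),("top",(0,40,53),0,T(336,358)),
("top",(-52,85,62),1,T(407,397)),("top",(-38,85,62),1,T(385,405)),("top",(60,35,42),0,T(262,385))]
def res(p):
    r=[]
    for c,P,k,px in O:
        P=np.array(P)/1000.; P=P+[p[3],0,0] if k else P
        r.append(proj(c,L2W(p,P))[0]-px)
    return np.array(r).ravel()
f=least_squares(res,[.55,-.05,1.8,-.0],loss="soft_l1");p=f.x
print(p,np.degrees(p[2]));print(np.round(res(p).reshape(-1,2),1).tolist())
np.save("p.npy",p)
for n,P in dict(tab=(-52+p[3]*1e3,66,53),tooth=(0,40,53),bartop=(-40,66,42),home=(25,66,53)).items():
    print(n,L2W(p,np.array(P)/1e3))
def wf(c,im,k):
    im=cv2.resize(im,None,fx=k,fy=k,interpolation=cv2.INTER_CUBIC)
    def box(a,b,col):
        X=np.array([[x,y,z] for x in(a[0],b[0]) for y in(a[1],b[1]) for z in(a[2],b[2])])/1e3
        q=(proj(c,L2W(p,X))+.5)*k
        for i in range(8):
            for j in(1,2,4):
                if i<i^j: cv2.line(im,tuple(int(v) for v in q[i]),tuple(int(v) for v in q[i^j]),col,1)
    s=p[3]*1e3
    box((-135,35,32),(60,88,42),(0,0,255));box((-4,36,42),(4,44,53),(255,0,0))
    box((s-52,25,44),(s-38,85,62),(0,160,0));box((s-65,-25,10),(s+65,25,46),(255,0,255));box((142,-33,10),(147,33,40),(0,200,255))
    return im
if __name__=="__main__":
    a=wf("top",cv2.imread("pics/top0.png"),3.5)[630:1030,850:1350];b=wf("side",cv2.imread("pics/side0.png"),3.5)[640:1160,880:1330]
    o=np.zeros((520,800,3),np.uint8);a=cv2.resize(a,(400,320));b=cv2.resize(b,(400,462));o[:320,:400]=a;o[:462,400:]=b
    cv2.imwrite("pics/ov.png",o)
E
python3 fit.py
```

```text
[ 0.5459047  -0.04250707  1.9158531   0.01937835] 109.7702967429362
[[-1.3, 2.8], [1.4, 1.3], [-2.2, -1.1], [-0.8, 0.7], [-1.1, -1.4], [-0.0, -2.0], [-0.6, -0.7], [0.2, 0.5], [-0.1, 0.5], [-0.3, -2.7], [0.6, -0.3], [-1.9, 0.1], [1.1, -0.8], [-0.8, -0.3], [0.2, -0.7], [-0.5, -1.8]]
tab [[ 0.49482927 -0.09553039  0.053     ]]
tooth [[ 0.50826245 -0.05603707  0.053     ]]
bartop [[ 0.49732499 -0.10247383  0.042     ]]
home [[ 0.47533874 -0.04130517  0.053     ]]
```

View pics/ov.png

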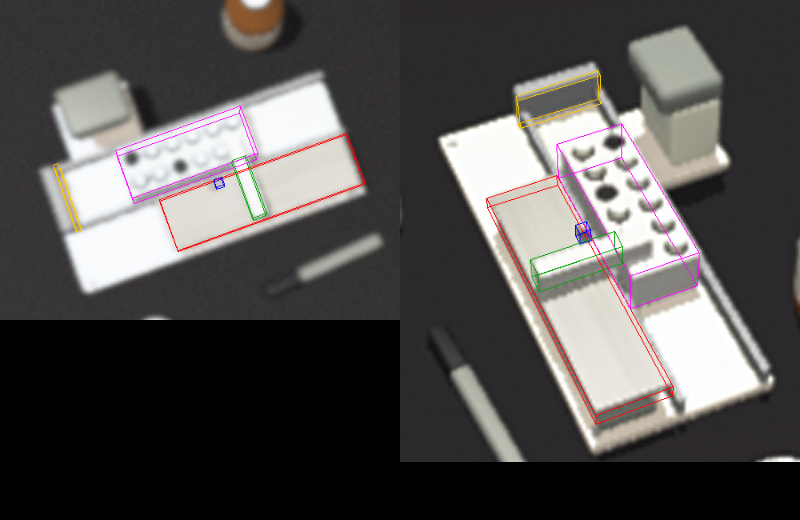

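The wireframe lies well on tab, rack and tooth, with a few mm of slack along the bar. Next I'll work out the approach move: fingers shut, tool y along the push direction.

```bash
cat > mv.py <<'E'
import sys
from h import *
from workcell import get_state
from scipy.spatial.transform import Rotation as R
p=np.load("p.npy")
def state():
    s=get_state();q=s["orientation"];M=R.from_quat([q[1],q[2],q[3],q[0]]).as_matrix()
    c,sn=np.cos(p[2]),np.sin(p[2]);d=s["tcp_pos"]-[p[0],p[1],0]
    lane=np.array([c*d[0]+sn*d[1],-sn*d[0]+c*d[1],d[2]])*1e3
    f=s["wrist_force"];fl=[c*f[0]+sn*f[1],-sn*f[0]+c*f[1],f[2]]
    yaw=np.degrees(np.arctan2(M[1,0],M[0,0]))%360
    print("t",round(s["clock"],2),"lane mm",lane.round(1),"F lane",np.round(fl,1),"yaw",yaw.round(1),"want",np.degrees(p[2])+90,"gap",s["finger_gap"].round(4))
    return s,M
s,M=state()
if len(sys.argv)>1:
    t=L2W(p,np.array([float(a) for a in sys.argv[1:4]])/1e3)[0]
    print("delta tool cm",(M.T@(t-s["tcp_pos"])*100).round(2))
E
python3 - <<'E'
import numpy as np;p=np.load("p.npy");print(p)
E
python3 mv.py -75 66 120; python3 mv.py -75 66 60
```

```text
[ 0.5459047  -0.04250707  1.9158531   0.01937835]Traceback (most recent call last):
  File "mv.py", line 14, in <module>
    s,M=state()
        ~~~~~^^
  File "mv.py", line 12, in state
    print("t",round(s["clock"],2),"lane mm",lane.round(1),"F lane",np.round(fl,1),"yaw",yaw.round(1),"want",np.degrees(p[2])+90,"gap",s["finger_gap"].round(4))
                                                                                                                                      ^^^^^^^^^^^^^^^^^^^^^
AttributeError: 'float' object has no attribute 'round'
Traceback (most recent call last):
  File "mv.py", line 14, in <module>
    s,M=state()
        ~~~~~^^
  File "mv.py", line 12, in state
    print("t",round(s["clock"],2),"lane mm",lane.round(1),"F lane",np.round(fl,1),"yaw",yaw.round(1),"want",np.degrees(p[2])+90,"gap",s["finger_gap"].round(4))
                                                                                                                                      ^^^^^^^^^^^^^^^^^^^^^
AttributeError: 'float' object has no attribute 'round'
```

```bash
sed -i 's/s\["finger_gap"\].round(4)/round(s["finger_gap"],4)/' mv.py; python3 mv.py -75 66 120
```

```text
t 1.0 lane mm [658.9 122.4 231.3] F lane [0.3 0.5 0.3] yaw 158.8 want 199.77029674293618 gap 0.0855
delta tool cm [-52.37 -51.73  11.13]
```

Call:
play_rows(
  moves=[
    {"claw":0,"delta_pos":[-8,-8,0],"twist":-10},
    {"claw":0,"delta_pos":[-16,-16,0],"twist":-20},
    {"claw":0,"delta_pos":[-24,-24,0],"twist":-30},
    {"claw":0,"delta_pos":[-32,-32,0],"twist":-41},
    {"claw":0,"delta_pos":[-52.4,-51.7,4],"twist":-41},
    {"claw":0,"delta_pos":[-52.4,-51.7,4],"twist":-41},
    {"claw":0,"delta_pos":[-52.4,-51.7,4],"twist":-41},
    {"claw":0,"delta_pos":[-52.4,-51.7,6],"twist":-41},
    {"claw":0,"delta_pos":[-52.4,-51.7,8],"twist":-41},
    {"claw":0,"delta_pos":[-52.4,-51.7,10],"twist":-41},
    {"claw":0,"delta_pos":[-52.4,-51.7,11],"twist":-41},
    {"claw":0,"delta_pos":[-52.4,-51.7,11],"twist":-41},
  ],
)

```text
clock: 2.5
tcp_pos: [0.5034, -0.1218, 0.1278]
orientation: [0.001, -0.172, 0.985, -0.0]
wrist_force: [1.6, 0.9, 0.6]
finger_gap: -0.0005
```

```bash
python3 mv.py -75 66 60
```

```text
t 2.5 lane mm [-60.2  66.8 127.8] F lane [ 0.3 -1.8  0.6] yaw 199.8 want 199.77029674293618 gap -0.0005
delta tool cm [-0.08 -1.48  6.78]
```

Call:
play_rows(
  moves=[
    {"claw":0,"delta_pos":[0,0,0],"twist":0},
    {"claw":0,"delta_pos":[0,0,0],"twist":0},
  ],
)

```text
clock: 2.75
tcp_pos: [0.5019, -0.1194, 0.128]
orientation: [-0.001, -0.172, 0.985, 0.001]
wrist_force: [1.0, 0.2, 0.1]
finger_gap: -0.0002
```

```bash
python3 mv.py -75 66 60;python3 - <<'E'
from h import *
from fit import wf
from workcell import get_state
cv2.imwrite("pics/s2.png",wf("side",imaging.read_camera("side")[:,:,::-1].copy(),3.5)[540:1140,780:1430])
print(proj("side",get_state()["tcp_pos"])*3.5-[780,540])
E
```

```text
t 2.75 lane mm [-57.5  67.4 128. ] F lane [-0.1 -1.   0.1] yaw 199.8 want 199.77029674293618 gap -0.0002
delta tool cm [-0.14 -1.76  6.8 ]
[ 0.5459047  -0.04250707  1.9158531   0.01937835] 109.7702967429362
[[-1.3, 2.8], [1.4, 1.3], [-2.2, -1.1], [-0.8, 0.7], [-1.1, -1.4], [-0.0, -2.0], [-0.6, -0.7], [0.2, 0.5], [-0.1, 0.5], [-0.3, -2.7], [0.6, -0.3], [-1.9, 0.1], [1.1, -0.8], [-0.8, -0.3], [0.2, -0.7], [-0.5, -1.8]]
tab [[ 0.49482927 -0.09553039  0.053     ]]
tooth [[ 0.50826245 -0.05603707  0.053     ]]
bartop [[ 0.49732499 -0.10247383  0.042     ]]
home [[ 0.47533874 -0.04130517  0.053     ]]
[[295.66911858 354.36703333]]
```

View pics/s2.png

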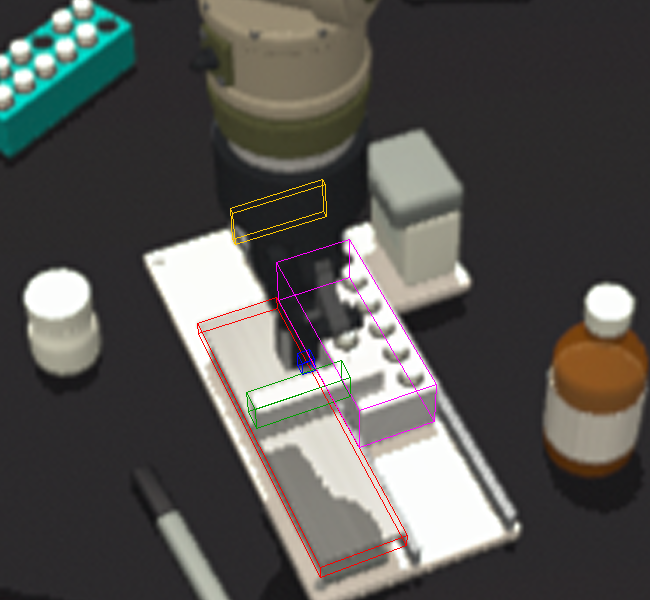

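Side view: fingertip at (293,365), matching the TCP projection (296,354), and the tab is ahead at (300,390). I'll back off to x≈-70 and come down to just above the bar.

Call:
play_rows(
  moves=[
    {"claw":0,"delta_pos":[-0.1,-1.3,0],"twist":0},
    {"claw":0,"delta_pos":[-0.1,-1.3,3],"twist":0},
    {"claw":0,"delta_pos":[-0.1,-1.3,6],"twist":0},
    {"claw":0,"delta_pos":[-0.1,-1.3,7.2],"twist":0},
    {"claw":0,"delta_pos":[-0.1,-1.3,7.2],"twist":0},
  ],
)

```text
clock: 3.42
tcp_pos: [0.5077, -0.1311, 0.0561]
orientation: [-0.0, -0.172, 0.985, 0.0]
wrist_force: [0.1, -0.1, 0.2]
finger_gap: 0.0003
```

```bash
python3 mv.py -70 66 28;python3 - <<'E'
from h import *
a=cv2.resize(imaging.read_camera("side")[200:350,230:400,::-1],None,fx=3.5,fy=3.5,interpolation=cv2.INTER_CUBIC)
cv2.imwrite("pics/s3.png",a)
E
```

```text
t 3.42 lane mm [-70.5  65.9  56.1] F lane [-0.1 -0.1  0.2] yaw 199.9 want 199.77029674293618 gap 0.0003
delta tool cm [0.   0.04 2.81]
```

View pics/s3.png

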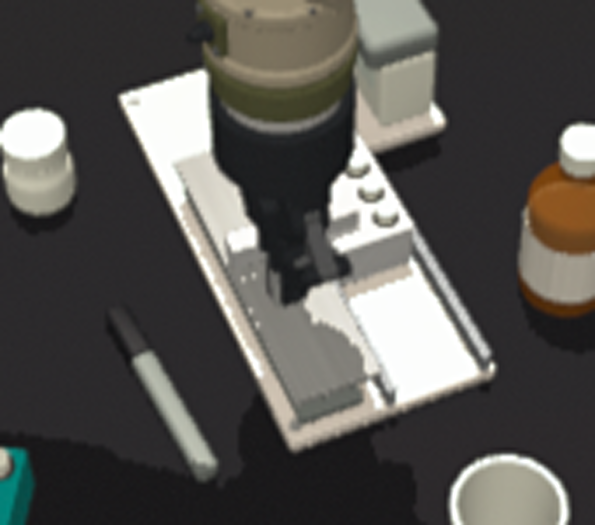

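The tip is at (292,298), over mid-bar behind the tab with a clear gap. Pressing down.

Call:
play_rows(
  moves=[
    {"claw":0,"delta_pos":[0,0,1.2],"twist":0},
    {"claw":0,"delta_pos":[0,0,1.8],"twist":0},
    {"claw":0,"delta_pos":[0,0,2.3],"twist":0},
    {"claw":0,"delta_pos":[0,0,2.7],"twist":0},
    {"claw":0,"delta_pos":[0,0,2.8],"twist":0},
    {"claw":0,"delta_pos":[0,0,2.8],"twist":0},
  ],
)

```text
clock: 4.22
tcp_pos: [0.5086, -0.1318, 0.0286]
orientation: [0.001, -0.172, 0.985, -0.0]
wrist_force: [0.9, -0.2, 4.8]
finger_gap: 0.0001
```

```bash
python3 mv.py -25 66 27.5
```

```text
t 4.22 lane mm [-71.4  65.3  28.6] F lane [-0.5 -0.8  4.8] yaw 199.8 want 199.77029674293618 gap 0.0001
delta tool cm [0.07 4.64 0.11]
```

Call:
play_rows(
  moves=[
    {"claw":0,"delta_pos":[0.05,0.4,0.1],"twist":0},
    {"claw":0,"delta_pos":[0.05,0.9,0.1],"twist":0},
    {"claw":0,"delta_pos":[0.05,1.4,0.1],"twist":0},
    {"claw":0,"delta_pos":[0.05,1.9,0.1],"twist":0},
    {"claw":0,"delta_pos":[0.05,2.3,0.1],"twist":0},
    {"claw":0,"delta_pos":[0.05,2.7,0.1],"twist":0},
    {"claw":0,"delta_pos":[0.05,3.0,0.1],"twist":0},
    {"claw":0,"delta_pos":[0.05,3.3,0.1],"twist":0},
  ],
)

```text
clock: 5.22
tcp_pos: [0.498, -0.1033, 0.0283]
orientation: [0.001, -0.171, 0.985, -0.003]
wrist_force: [1.3, -8.4, 6.3]
finger_gap: 0.0003
```

```bash
python3 mv.py -25 66 27.5
```

```text
t 5.22 lane mm [-41.   65.7  28.3] F lane [-8.3  1.7  6.3] yaw 199.7 want 199.77029674293618 gap 0.0003
delta tool cm [0.03 1.6  0.07]
```

Call:
play_rows(
  moves=[
    {"claw":0,"delta_pos":[0,0.4,0],"twist":0},
    {"claw":0,"delta_pos":[0,0.8,0],"twist":0},
    {"claw":0,"delta_pos":[0,1.2,0],"twist":0},
    {"claw":0,"delta_pos":[0,1.6,0],"twist":0},
    {"claw":0,"delta_pos":[0,2.0,0],"twist":0},
    {"claw":0,"delta_pos":[0,2.4,0],"twist":0},
    {"claw":0,"delta_pos":[0,2.8,0],"twist":0},
    {"claw":0,"delta_pos":[0,3.2,0],"twist":0},
  ],
)

```text
clock: 6.22
tcp_pos: [0.4871, -0.0732, 0.0283]
orientation: [0.001, -0.171, 0.985, -0.003]
wrist_force: [0.4, -8.6, 6.3]
finger_gap: -0.0004
```

```bash
python3 mv.py 10 66 27.5
```

```text
t 6.22 lane mm [-9.  65.7 28.3] F lane [-8.2  2.6  6.3] yaw 199.7 want 199.77029674293618 gap -0.0004
delta tool cm [0.03 1.9  0.07]
```

Force is steady (8 N push, bar down), so the rack is sliding smoothly. I'll go on in small steps until the end-stop force shows.

Call:
play_rows(
  moves=[
    {"claw":0,"delta_pos":[0,0.3,0],"twist":0},
    {"claw":0,"delta_pos":[0,0.6,0],"twist":0},
    {"claw":0,"delta_pos":[0,0.9,0],"twist":0},
    {"claw":0,"delta_pos":[0,1.2,0],"twist":0},
    {"claw":0,"delta_pos":[0,1.5,0],"twist":0},
  ],
)

```text
clock: 6.85
tcp_pos: [0.482, -0.0591, 0.0283]
orientation: [0.001, -0.171, 0.985, -0.003]
wrist_force: [1.0, -8.3, 7.2]
finger_gap: -0.0001
```

```bash
python3 mv.py 10 66 27.5
```

```text
t 6.85 lane mm [ 6.  65.7 28.3] F lane [-8.2  1.9  7.2] yaw 199.7 want 199.77029674293618 gap -0.0001
delta tool cm [0.03 0.4  0.08]
```

Call:
play_rows(
  moves=[
    {"claw":0,"delta_pos":[0,0.2,0],"twist":0},
    {"claw":0,"delta_pos":[0,0.4,0],"twist":0},
    {"claw":0,"delta_pos":[0,0.6,0],"twist":0},
  ],
)

```text
clock: 7.22
tcp_pos: [0.48, -0.0535, 0.0283]
orientation: [0.001, -0.171, 0.985, -0.003]
wrist_force: [0.4, -9.1, 6.8]
finger_gap: -0.0004
```

```bash
python3 mv.py 10 66 27.5
```

```text
t 7.22 lane mm [12.  65.7 28.3] F lane [-8.7  2.7  6.8] yaw 199.7 want 199.77029674293618 gap -0.0004
delta tool cm [ 0.03 -0.2   0.08]
```

Call:
play_rows(
  moves=[
    {"claw":0,"delta_pos":[0,0.2,0],"twist":0},
    {"claw":0,"delta_pos":[0,0.4,0],"twist":0},
    {"claw":0,"delta_pos":[0,0.6,0],"twist":0},
  ],
)

```text
clock: 7.6
tcp_pos: [0.4784, -0.049, 0.0284]
orientation: [0.001, -0.171, 0.985, -0.004]
wrist_force: [0.7, -15.8, 5.3]
finger_gap: 0.0
```

```bash
python3 mv.py 10 66 27.5
```

```text
t 7.6 lane mm [16.7 65.7 28.4] F lane [-15.1   4.6   5.3] yaw 199.7 want 199.77029674293618 gap 0.0
delta tool cm [ 0.03 -0.67  0.1 ]
```

Call:
play_rows(
  moves=[
    {"claw":0,"delta_pos":[0,0.2,0],"twist":0},
    {"claw":0,"delta_pos":[0,0.4,0],"twist":0},
    {"claw":0,"delta_pos":[0,0.4,0],"twist":0},
  ],
)

```text
clock: 7.98
tcp_pos: [0.4784, -0.0488, 0.0292]
orientation: [0.001, -0.17, 0.985, -0.008]
wrist_force: [0.2, -23.9, 5.3]
finger_gap: -0.0001
```

```bash
python3 mv.py 10 66 27.5
python3 - <<'E'
from h import *
a=cv2.resize(imaging.read_camera("side")[185:335,240:400,::-1],None,fx=3.75,fy=3.75,interpolation=cv2.INTER_CUBIC)
cv2.imwrite("pics/s4.png",a)
E
```

```text
t 7.97 lane mm [16.9 65.7 29.2] F lane [-22.6   7.9   5.3] yaw 199.6 want 199.77029674293618 gap -0.0001
delta tool cm [ 0.03 -0.69  0.18]
```

View pics/s4.png

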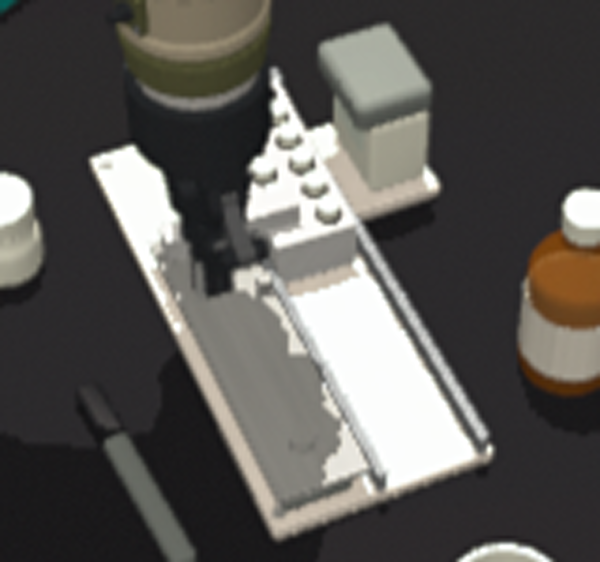

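Advance has stopped dead (0.2 mm for a 4 mm command, force up to 23 N). The tooth shows at (265,280), behind the tab. I'll back off slightly with the bar still down, then lift.

Call:
play_rows(
  moves=[
    {"claw":0,"delta_pos":[0,-0.4,0],"twist":0},
    {"claw":0,"delta_pos":[0,-0.8,0],"twist":0},
    {"claw":0,"delta_pos":[0,-1.2,0],"twist":0},
    {"claw":0,"delta_pos":[0,-1.2,-0.6],"twist":0},
    {"claw":0,"delta_pos":[0,-1.2,-1.2],"twist":0},
    {"claw":0,"delta_pos":[0,-1.2,-2],"twist":0},
    {"claw":0,"delta_pos":[0,-1.2,-5],"twist":0},
    {"claw":0,"delta_pos":[0,-1.2,-10],"twist":0},
    {"claw":0,"delta_pos":[-6,-12,-16],"twist":0},
    {"claw":0,"delta_pos":[8,-18,-18],"twist":0},
    {"claw":0,"delta_pos":[8,-22,-18],"twist":0},
    {"claw":0,"delta_pos":[8,-22,-18],"twist":0},
  ],
)

```text
clock: 9.52
tcp_pos: [0.4754, -0.2654, 0.2048]
orientation: [-0.0, -0.172, 0.985, -0.0]
wrist_force: [0.8, 0.0, 0.2]
finger_gap: -0.0002
```

```bash
python3 mv.py;python3 - <<'E'
from h import *
from fit import wf
a=cv2.resize(imaging.read_camera("side")[185:335,240:400,::-1],None,fx=3.75,fy=3.75,interpolation=cv2.INTER_CUBIC)
cv2.imwrite("pics/s5.png",a)
t=imaging.read_camera("top")[:,:,::-1]
cv2.imwrite("pics/t5.png",cv2.resize(t[180:310,240:440],None,fx=4,fy=4,interpolation=cv2.INTER_CUBIC))
E
```

```text
t 9.53 lane mm [-185.9  141.7  204.8] F lane [-0.3 -0.8  0.2] yaw 199.8 want 199.77029674293618 gap -0.0002
[ 0.5459047  -0.04250707  1.9158531   0.01937835] 109.7702967429362
[[-1.3, 2.8], [1.4, 1.3], [-2.2, -1.1], [-0.8, 0.7], [-1.1, -1.4], [-0.0, -2.0], [-0.6, -0.7], [0.2, 0.5], [-0.1, 0.5], [-0.3, -2.7], [0.6, -0.3], [-1.9, 0.1], [1.1, -0.8], [-0.8, -0.3], [0.2, -0.7], [-0.5, -1.8]]
tab [[ 0.49482927 -0.09553039  0.053     ]]
tooth [[ 0.50826245 -0.05603707  0.053     ]]
bartop [[ 0.49732499 -0.10247383  0.042     ]]
home [[ 0.47533874 -0.04130517  0.053     ]]
```

View pics/s5.png

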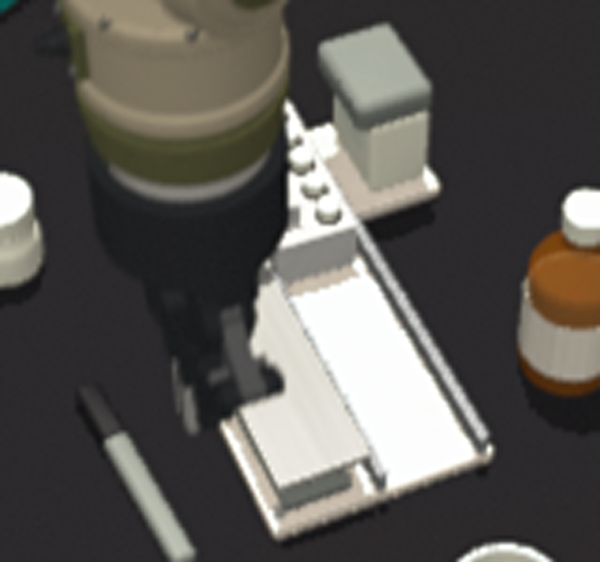

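View pics/t5.png

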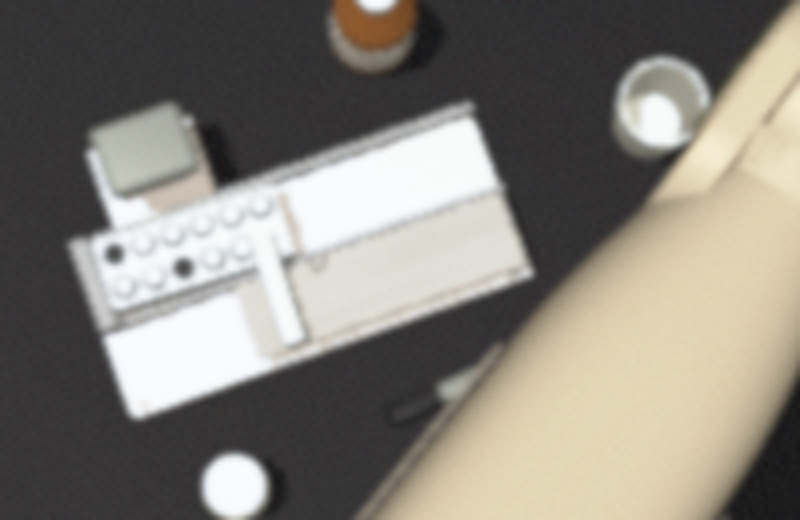

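The top view shows the rack's front against the stop at (95,265), and the tooth standing behind the tab at (318,260). In the side view the bar is up and the bystanders in view haven't moved. Handing in.

```bash
python3 -c "
from workcell import env
print(env.hand_in())"
```

```text
the job is handed in; nothing more can be done
None
```

The rack is loaded and the job is handed in; the hand-in gave no verdict. With the fingers shut I pressed the catch bar down to about 28 mm above the bench. I held it there and pushed the rack by its tab until it stopped. Then I backed off with the bar still down, lifted, and moved the arm clear at about 9.5 s.

**Last checks**
- **Push:** the force was a steady 8 N or so while the rack slid. It rose to about 23 N with almost no further movement, which fits the rack being against the end stop.
- **Pictures:** the rack's front meets the stop, and the bar is up with its tooth behind the tab. The bottle, jar and beaker, and the part of the marker in view, stand where they were.
- **Robot:** the wrist force is about 0 with the arm clear. I never saw it above roughly 25 N.

**Disagreement:** my camera fit of the lane was off by up to about 3 pixels at the bar's ends. It put the tab's starting position about 4 mm past the stated range, so I went by the push force, not the fitted position, to tell when the rack was home. I didn't measure the last gap at the stop any more finely than the pictures show.

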